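Put the whetstone away in its slide-cover case

TASK

Open the whetstone's case: press the sprung orange tab down and keep it down while you slide the blue cover all the way back, then let the tab spring up. Next take the stone, which stands on end on the cork mat, lay it flat on the mat and let go, take it again across its width and lay it flat in the rubber bed of the case. Last, holding the tab down again, slide the cover fully shut and let the tab spring up; leave the candle, tumbler, bottle and tealight where they are.

Things in the scene. Friction and masses are not known exactly. Their poses are not given: they have to be found in the camera images.
- case: grey plastic case, 230x124x46 mm, fixed; origin: centre of its underside, x along its length (the way the cover opens), y across, z up. Floor 6 mm thick; a rail 46 mm high along each long side, 92 mm free between their lips, 100 mm between the rails below; end walls 32 mm high. Bed in the -x half, the open cover parks over the +x half. Dark marks on the rails show the five latch places
- bed (a point): centre of the black rubber bed's floor, 8 mm above the case's underside, at case x = -55 mm, y = 0; axes as the case's. It takes the stone lying lengthwise along x: 98 x 44 mm between rubber curbs 5 mm high; along the long sides the curbs stand only near the ends, the middle 62 mm is free for fingers
- cover (a joint): slide of the blue cover (plate 109x102x4 mm, its top 40 mm above the case's underside) in m: 0 = shut over the bed, 0.108 = fully open, growing along case +x; starts shut. It latches at every 0.027 m (2 mm play) whenever the tab is up, and moves only while the tab is held down more than 3 mm; friction about 1.5 N
- tab (a joint): travel of the orange tab in m: 0 = up (latched), 0.006 = fully down. Spring: 2 N at first, 3.5 N at 3 mm where the latch lets go, 5 N fully down. It rides on the cover and springs up when let go
- tab_top (a point): centre of the orange tab's top face, mid-cover; moves with it; axes as the case's. Tab 44 mm long (x), 40 mm wide (y). A ridge across each end, 6 mm thick and 6 mm above the face, leaves a trough 32 mm long, open at both sides, for fingertips to press in and push either way. Tab up: face 48 mm above the case's underside, 8 mm above the cover
- stone_mid (a point): centre of the whetstone, a two-layer block (grey and red-brown), 18 mm thick (x) x 36 mm wide (y) x 90 mm long (z), 0.1 to 0.2 kg, loose; its axes turn with it. At the start it stands on end, z up, on the mat
- mat: round cork mat, 168 mm across, 8 mm thick, fixed; origin at the centre of its underside
- candle: dark candle jar with wooden lid, 66 mm across, 75 mm high, loose bystander; origin at the centre of its underside
- tumbler: milky drinking glass, 69 mm across, 118 mm high, loose bystander; origin at the centre of its underside
- bottle: oil bottle with black cap, 67 mm across, 169 mm high, loose bystander; origin at the centre of its underside
- tealight: small tealight in a metal cup, 38 mm across, 15 mm high, loose bystander; origin at the centre of its underside
Mind the look-alikes: they are no part of the job. Leave any turquoise look-alike of the part that bears stone_mid alone.

How it is judged:
By the outcome, as a careful person would: the job done as asked, in the order asked, and still so for the second after the job is handed in, with the robot touching nothing.
It also fails if it takes over 72 s, if anything falls off the work surface, if the arm or the gripper's body presses on something with over 40 N, if the wrist force passes 120 N, or if a joint passes its speed limit or range.

ROBOT

A 6-joint arm with a two-finger parallel gripper is mounted at the origin on a cart in front of the work surface, level with it; the furniture and walls round the work are solid. World frame = base frame: x ahead of the robot, y to its left, z up, the work surface at z = 0. Lengths are in m, angles in degrees, forces in N, time in s.
With the tool pointing down it reaches from about 0.35 to 0.725 m from the base axis. Payload 6 kg.
Tool frame: the origin (TCP) lies midway between the tips of the shut fingers; the grasp point (between the pads) lies 19 mm behind it; z points along the fingers, y is the line along which they close (so a half turn about z gives the same grasp; the last joint's range is limited). The gripper opens to 85 mm and grips with 20 to 120 N. Pads are 22 mm wide; open, the fingers measure 114 mm over their backs; the gripper's body (76 mm by 85 mm) begins 54 mm behind the grasp point. The pads swing forward as they close: fully open they stand 13 mm farther back than shut.
Start: joints at [86.671, 2.303, 4.859, 0, -92.561, -19.12], TCP at [0.229, 0.555, 0.194] pointing down, gripper open.
Joint ranges: [-146.85, 146.85], [-73.84, 115.35], [-62.03, 85.46], [-188.31, 113.3], [-161.28, -10.13], [-171.36, 171.36]. Speed limits (degrees/s): [147.25, 147.25, 172.46, 180, 180, 180].

INTERFACE

Orientations are given as a 3x3 rotation matrix whose columns are the frame's x, y, z axes.
In Python, from station import ctrl, viewer, hand_in, models gives the robot as it stands.
- The arm moves only by the shell command python3 -m jog 'ROWS'. ROWS is JSON, a list of rows, each a list of 3 entries, a list of its own where there are three numbers: the opening, from 0 (shut) to 1 (fully open), then the shift along the tool's x, y, z as a fraction of full scale, then the turn, a rotation vector about the tool's x, y, z as a fraction of full scale. A call has 1 to 8 rows; each row is the pose to reach, as a shift and turn from the pose commanded when the call began, along the tool's axes at that moment; what a row does not reach only later rows make up. Full scale, the value 1, is 300 mm for a shift and 90 degrees for a turn. A row lasts 1/8 s, in which the tool goes at most 62.5 mm and 10.7 degrees, less where a joint would pass 70% of its speed; a pose out of reach is approached as far as the arm can. A call with a number of a shift or a turn outside -1 to 1 is refused whole. A call with a gripper value outside its range is refused whole. The fingers move at their own pace and stop on an object; the grip force is fixed at half the most. Time passes only in rows, so rows that repeat a pose let the fingers close. It gives the time, the measured TCP pose, the force, the opening and the grip force at its end, in the units of the state.
- ctrl.sense(): the state, without advancing time (a new reading comes with each control period).
- viewer.get_image(name): name is "scene" or "top" or "wrist"; returns the picture (400x640x3 uint8, red, green, blue); there is no depth.
- viewer.calibration(name): a dict with "mtx" (3x3 intrinsics, pixels), "R" (3x3) and "t" (3): a world point X has camera coordinates R X + t. Camera axes: x right, y down, z forward; pixel columns grow to the right and rows downward; lengths in m; the calibration is good to about 2 mm. A picture is of the moment at which its call begins: read the wrist's pose just before it. calibration takes no time and is no camera call; for the wrist camera it gives the pose at the moment of the call.
- hand_in(): hands the job in; it is judged then, once.
Trained networks look in the newest picture that a camera, given by its name, has taken for a name from the list of things; names that differ only in an ending like _2 or _b are one class to them, and where a whole thing is asked for, a point or a joint stands for the part that bears it (a point fixed in the world has none). Each returns a list of dicts, best first, with "p" (0 to 1); they miss things now and then, are a little off and sometimes report something else, mostly with a low value. They report only what shows in the picture. A call takes as long as a camera call. They do not tell look-alikes from the thing itself.
- models.recognise(name, camera): "point" ([x, y, z] in m, in world coordinates, good to about 4 mm: the middle of the surface that is visible of it).
- models.spot_point(name, camera): "point" ([x, y, z] in m, in world coordinates, good to about 4 mm: a listed point, or the origin of a listed thing).
The state is a dict: "clock": time; "q": joint angles; "qd": joint speeds; "tau": joint torques, N m; "tool_pos": TCP position; "tcp_rot": TCP orientation; "contact_force": force on the tool from outside, world axes, zero at the start; "wrist_torque": the same for the moment, N m; "grip_width": opening from 0.0 (shut) to 1.0 (fully open); "grasp_force": force on a finger pad.
Only numpy, scipy, OpenCV 4.12 (cv2) and the standard library are available. Lean on these libraries where they do the work, as an engineer would, in place of code of your own. Each camera call takes 0.05 s, during which the arm holds its last target. There are 200 camera calls.

## Working session

There is one attempt and no reset: what is moved stays moved. The work goes in short steps, Python scripts to look and compute and a shell command to move; the robot and the scene stay as the last step left them, time stands still between calls to the robot, and variables do not carry over. Pictures are saved under pics/ and viewed, at most 10 in all, crops included, and the job is handed in when it is done.

```bash
ls; mkdir -p pics
cat > h.py <<'E'
import numpy as np,cv2
from station import ctrl,viewer,models,hand_in
def save(cam,fn,crop=None,s=1):
    im=viewer.get_image(cam)[:,:,::-1]
    if crop: im=im[crop[1]:crop[3],crop[0]:crop[2]]
    cv2.imwrite('pics/'+fn,cv2.resize(im,None,fx=s,fy=s))
def px(cam,X):
    c=viewer.calibration(cam);p=c['mtx']@(np.array(c['R'])@X+c['t']);return (p[:2]/p[2]).round(0)
def ray(cam,uv,z):
    c=viewer.calibration(cam);R=np.array(c['R']);d=R.T@np.linalg.solve(c['mtx'],[*uv,1]);o=-R.T@c['t'];return o+d*(z-o[2])/d[2]
E
python3 - <<'E'
from h import *
s=ctrl.sense();print(s['tool_pos'],s['tcp_rot'],s['clock'],s['grip_width'])
save('top','a.png');save('scene','b.png')
for n,f in [('case',0),('tab_top',0),('bed',0),('stone_mid',0),('mat',0)]:
  for cam in ['top','scene']:
    print(n,cam,[(np.round(d['point'],3),round(d['p'],2),px(cam,np.array(d['point']))) for d in models.spot_point(n,cam)[:4]])
E
```

```text
pics
[0.22887937 0.55418474 0.19346631] [[ 9.24224821e-01 -3.81848342e-01 -5.69385394e-04]
 [-3.81848744e-01 -9.24223229e-01 -1.72019968e-03]
 [ 1.30616187e-04  1.80727034e-03 -9.99998358e-01]] 0.0 0.9974494849010925
case top [(array([ 0.478, -0.141,  0.001]), 0.89, array([443., 208.]))]
case scene [(array([ 0.476, -0.137,  0.001]), 0.95, array([388., 169.]))]
tab_top top [(array([ 0.481, -0.195,  0.046]), 0.56, array([465., 204.]))]
tab_top scene [(array([ 0.487, -0.191,  0.047]), 0.61, array([396., 150.]))]
bed top [(array([ 0.483, -0.198,  0.007]), 0.57, array([462., 206.]))]
bed scene [(array([ 0.479, -0.194,  0.006]), 0.89, array([397., 161.]))]
stone_mid top [(array([0.485, 0.657, 0.043]), 0.67, array([188., 206.])), (array([0.452, 0.324, 0.05 ]), 0.48, array([296., 215.]))]
stone_mid scene [(array([0.486, 0.658, 0.046]), 0.93, array([193., 283.])), (array([0.457, 0.328, 0.05 ]), 0.76, array([299., 222.]))]
mat top [(array([0.454, 0.326, 0.   ]), 0.56, array([296., 216.]))]
mat scene [(array([0.46 , 0.327, 0.002]), 0.9, array([298., 235.]))]
```

View pics/a.png

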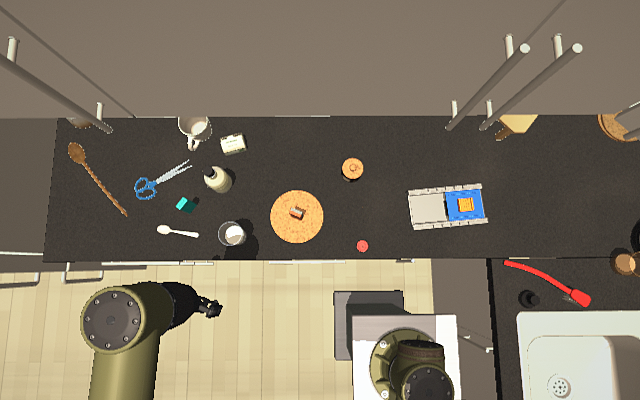

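View pics/b.png

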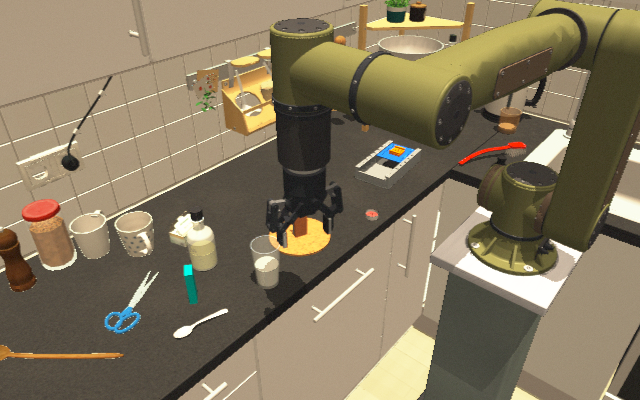

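Top view: candidates for the stone are the grey/red-brown block at (298,212) on the cork mat and the turquoise block at (187,204); the mat one fits the description. The case is at (446,207) with its blue cover and orange tab on the right at (466,204). The bottle is at (217,180), tumbler (232,234), candle (352,168) and tealight (362,246).

```bash
cat >> h.py <<'E'
from scipy.spatial.transform import Rotation as Ro
def go(p,R):
    "shift/turn fractions from the present pose"
    s=ctrl.sense();R0=np.array(s['tcp_rot']);p0=np.array(s['tool_pos'])
    print('shift',(R0.T@(np.array(p)-p0)/.3).round(4),'turn',(Ro.from_matrix(R0.T@R).as_rotvec()/np.pi*2).round(4))
def down(yaw):
    a=np.radians(yaw);c,s=np.cos(a),np.sin(a);return np.array([[c,s,0],[s,-c,0],[0,0,-1.]])
E
python3 - <<'E'
from h import *
save('top','c.png',(150,130,500,270),2.2)
go([.36,.18,.194],down(-83))
E
```

```text
shift [0.8801 0.9871 0.0017] turn [ 1.000e-04 -0.000e+00  6.728e-01]
```

View pics/c.png

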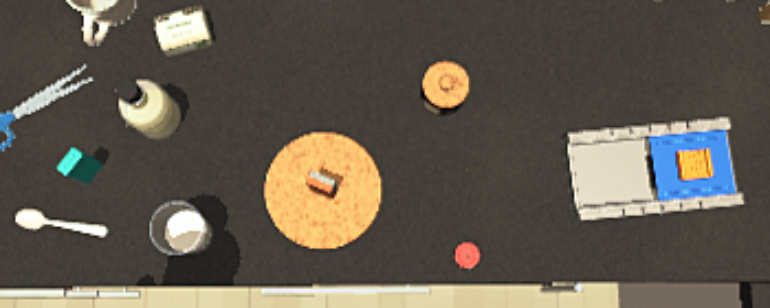

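The crop confirms the choice: the grey/red-brown block stands on the mat at crop (322,182), and the turquoise decoy is at (75,163). The case is turned about 5°.

```bash
python3 -m jog '[[1,[0.88,0.987,0],[0,0,0.66]],[1,[0.88,0.987,0],[0,0,0.66]],[1,[0.88,0.987,0],[0,0,0.66]],[0.5,[0.88,0.987,0],[0,0,0.66]],[0,[0.88,0.987,0],[0,0,0.66]],[0,[0.88,0.987,0],[0,0,0.66]],[0,[0.88,0.987,0],[0,0,0.66]]]'
python3 - <<'E'
from h import *
go([.484,-.1,.194],down(-85))
E
```

```text
clock: 1.52
tool_pos: [0.3607, 0.1776, 0.1954]
tcp_rot: [[0.138, -0.99, 0.002], [-0.99, -0.138, 0.001], [-0.001, -0.002, -1.0]]
contact_force: [0.6, 1.4, -0.9]
grip_width: 0.143
grasp_force: 0.0
shift [ 0.9732 -0.2793  0.0039] turn [-0.0011  0.0008  0.0326]
```

```bash
python3 -m jog '[[0,[0.97,-0.28,0],[0,0,0.033]],[0,[0.97,-0.28,0],[0,0,0.033]],[0,[0.97,-0.28,0],[0,0,0.033]],[0,[0.97,-0.28,0],[0,0,0.033]],[0,[0.97,-0.28,0],[0,0,0.033]],[0,[0.97,-0.28,0],[0,0,0.033]]]'
python3 - <<'E'
from h import *
save('wrist','d.png')
for n in ['tab_top','case']:
    print(n,[(np.round(d['point'],3),round(d['p'],2),px('wrist',np.array(d['point']))) for d in models.spot_point(n,'wrist')[:4]])
E
```

```text
clock: 2.28
tool_pos: [0.4845, -0.0992, 0.1936]
tcp_rot: [[0.085, -0.996, -0.002], [-0.996, -0.085, -0.001], [0.001, 0.002, -1.0]]
contact_force: [-1.4, -0.2, -0.8]
grip_width: 0.0
grasp_force: 0.0
tab_top [(array([ 0.481, -0.195,  0.044]), 0.65, array([331.,  63.]))]
case [(array([ 0.48 , -0.138,  0.002]), 0.9, array([326., 123.])), (array([ 0.48 , -0.192,  0.047]), 0.63, array([333.,  65.]))]
```

View pics/d.png

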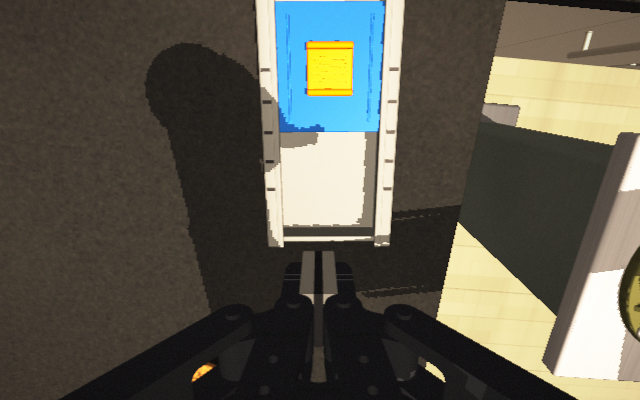

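The wrist view shows the tab with ridges spanning (306,42)–(353,95), the rails' outer edges from (258,0) to (268,246) and (403,0) to (390,246).

Run:
```python
from h import *
r=lambda u,v,z:ray('wrist',(u,v),z)
for a,b,z in [((257,0),(268,246),.046),((403,0),(390,246),.046),((306,42),(306,95),.054),((353,42),(353,95),.054)]:
    A=r(*a,z);B=r(*b,z);d=B-A;print(A.round(4),B.round(4),np.degrees(np.arctan2(d[1],d[0])).round(1))
c=np.mean([r(u,v,.054) for u in(306,353) for v in(42,95)],0);print('tab',c)
go([c[0],c[1],.075],down(-85))
```

```text
[ 0.5477 -0.2366  0.046 ] [ 0.528  -0.0152  0.046 ] 95.1
[ 0.4277 -0.2476  0.046 ] [ 0.4045 -0.0265  0.046 ] 96.0
[ 0.5045 -0.2077  0.054 ] [ 0.5011 -0.1656  0.054 ] 94.6
[ 0.4656 -0.2113  0.054 ] [ 0.4605 -0.1693  0.054 ] 96.9
tab [ 0.48295293 -0.18846455  0.054     ]
shift [0.3074 0.0324 0.3985] turn [-0.      0.0001  0.002 ]
```

```bash
python3 -m jog '[[0,[0.305,0.032,0.15],[0,0,-0.004]],[0,[0.305,0.032,0.35],[0,0,-0.004]],[0,[0.305,0.032,0.45],[0,0,-0.004]],[0,[0.305,0.032,0.45],[0,0,-0.004]],[0,[0.305,0.032,0.47],[0,0,-0.004]],[0,[0.305,0.032,0.485],[0,0,-0.004]],[0,[0.305,0.032,0.495],[0,0,-0.004]],[0,[0.305,0.032,0.5],[0,0,-0.004]]]'
```

```text
clock: 3.42
tool_pos: [0.4835, -0.1879, 0.045]
tcp_rot: [[0.097, -0.995, 0.001], [-0.995, -0.097, -0.0], [0.0, -0.001, -1.0]]
contact_force: [-0.5, 0.2, -0.6]
grip_width: 0.002
grasp_force: 0.0
```

```bash
python3 -m jog '[[0,[0,0,0.007],[0,0,0]],[0,[0,0,0.012],[0,0,0]],[0,[0,0,0.012],[0,0,0]]]'
python3 - <<'E'
from h import *
save('wrist','e.png',(200,150,460,400),2)
E
```

```text
clock: 3.8
tool_pos: [0.483, -0.1882, 0.0408]
tcp_rot: [[0.096, -0.995, -0.0], [-0.995, -0.096, -0.0], [0.0, 0.0, -1.0]]
contact_force: [-0.3, 0.1, -0.4]
grip_width: 0.005
grasp_force: 0.0
```

View pics/e.png

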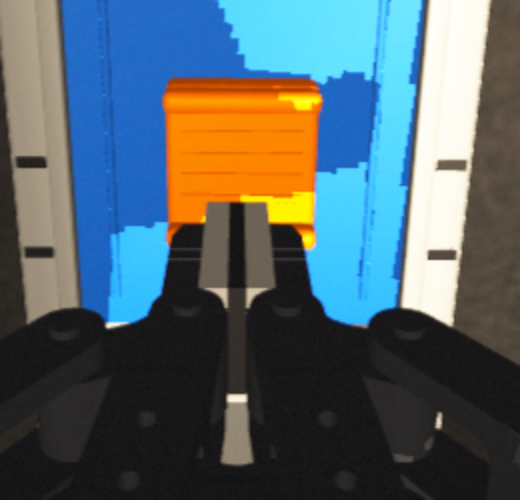

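Run:
```python
from h import *
s=ctrl.sense();p=np.array(s['tool_pos']);print(p,s['contact_force'])
f=lambda X:((px('wrist',X)-[200,150])*2)
print('tcp',f(p))
for x in (-22,-16,16,22):
  for z in (.054,.048,.042): print(x,z,f(p*[1,1,0]+[-.096*x/1e3,.995*x/1e3,z]), end=' ')
  print()
print(viewer.calibration('wrist'))
# far/near ridge edges in crop -> world
for v in (78,250): print([ray('wrist',(200+120,150+v/2),z).round(4) for z in(.054,.048,.042)])
```

```text
[ 0.48305945 -0.18818837  0.04085132] [-0.64574466  0.79726295  0.58262341]
tcp [236. 170.]
-22 0.054 [236. 108.] -22 0.048 [236. 102.] -22 0.042 [236.  94.] 
-16 0.054 [236. 132.] -16 0.048 [236. 124.] -16 0.042 [236. 116.] 
16 0.054 [236. 246.] 16 0.048 [236. 234.] 16 0.042 [236. 224.] 
22 0.054 [236. 266.] 22 0.048 [236. 254.] 22 0.042 [236. 242.] 
{'mtx': array([[352.59105374,   0.        , 318.01023728],
       [  0.        , 352.59105374, 200.62158698],
       [  0.        ,   0.        ,   1.        ]]), 'R': array([[-9.95287152e-01, -9.69714824e-02, -1.26019840e-04],
       [-9.24094059e-02,  9.48067806e-01,  3.04348381e-01],
       [-2.93936383e-02,  3.02925679e-01, -9.52560784e-01]]), 't': array([0.46253314, 0.22939599, 0.30405971])}
[array([ 0.485, -0.218,  0.054]), array([ 0.4848, -0.2163,  0.048 ]), array([ 0.4846, -0.2146,  0.042 ])]
[array([ 0.4803, -0.1709,  0.054 ]), array([ 0.4799, -0.1675,  0.048 ]), array([ 0.4796, -0.1641,  0.042 ])]
```

```bash
python3 -m jog '[[0,[0,0,0.008],[0,0,0]],[0,[0,0,0.008],[0,0,0]]]'; python3 -m jog '[[0,[0,0,0.007],[0,0,0]],[0,[0,0,0.007],[0,0,0]]]'
```

```text
clock: 4.1
tool_pos: [0.483, -0.1881, 0.0383]
tcp_rot: [[0.096, -0.995, -0.0], [-0.995, -0.096, -0.0], [-0.0, 0.0, -1.0]]
contact_force: [-0.8, -0.6, 1.1]
grip_width: 0.002
grasp_force: 0.0
clock: 4.35
tool_pos: [0.483, -0.1881, 0.0362]
tcp_rot: [[0.097, -0.995, -0.0], [-0.995, -0.097, -0.0], [0.0, 0.0, -1.0]]
contact_force: [-0.2, 0.2, -0.0]
grip_width: -0.003
grasp_force: 0.0
```

Run:
```python
from h import *
save('scene','f1.png')
im=cv2.imread('pics/f1.png')[100:210,330:460]
w=viewer.get_image('wrist')[:,:,::-1][150:310,230:410]
cv2.imwrite('pics/f.png',np.hstack([cv2.resize(im,(473,400)),cv2.resize(w,(327,400))[:, :]])[:, :800])
print(px('scene',np.array(ctrl.sense()['tool_pos'])),px('wrist',np.array(ctrl.sense()['tool_pos'])))
```

```text
[396. 153.] [318. 235.]
```

View pics/f.png

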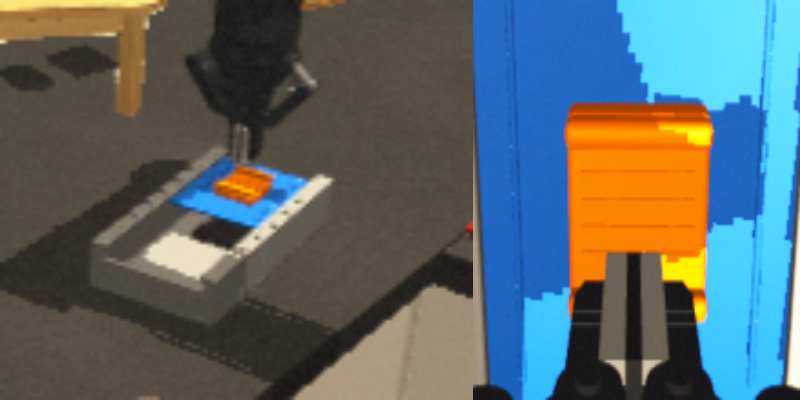

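Run:
```python
from h import *
c=viewer.calibration('scene')
def f(X):
    p=c['mtx']@(np.array(c['R'])@np.array(X)+c['t']);p=p[:2]/p[2];return ((p-[330,100])*[473/130,400/110]).round()
p=ctrl.sense()['tool_pos']
for z in (.036,.048,.06,.07,.08,.1): print(z,f([p[0],p[1],z]))
a=np.radians(95.5);ex=np.array([np.cos(a),np.sin(a)]);ey=np.array([-np.sin(a),np.cos(a)])
C=np.array([.477,-.1354])
for l,x,y,z in [('tab',-55,0,.048),('c1',115,62,.046),('c2',115,-62,.046),('c2b',115,-62,0),('c3',-115,-62,.046),('c4',-115,62,.046),('tabr',-33,20,.054),('tabr',-33,-20,.054),('tabr',-77,-20,.054)]:
    q=C+ex*x/1e3+ey*y/1e3;print(l,f([*q,z]))
for z in (0,.01,.02,.03,.04):
  print(z,px('wrist',np.array([p[0],p[1],p[2]+z])),px('wrist',np.array([p[0]-.001,p[1]+.011,p[2]+z])))
```

```text
0.036 [239. 194.]
0.048 [240. 183.]
0.06 [241. 171.]
0.07 [242. 162.]
0.08 [243. 152.]
0.1 [245. 132.]
tab [242. 182.]
c1 [214. 281.]
c2 [ 89. 240.]
c2b [ 86. 285.]
c3 [213. 143.]
c4 [331. 177.]
tabr [251. 192.]
tabr [212. 180.]
tabr [234. 162.]
0 [318. 235.] [318. 253.]
0.01 [318. 242.] [318. 261.]
0.02 [318. 251.] [318. 271.]
0.03 [318. 260.] [318. 281.]
0.04 [318. 271.] [318. 293.]
```

```bash
python3 -m jog '[[0,[0.013,0,0.01],[0,0,0]],[0,[0.013,0,0.02],[0,0,0]]]'; python3 -m jog '[[0,[0,0,0.01],[0,0,0]],[0,[0,0,0.015],[0,0,0]]]';  python3 - <<'E'
from h import *
im=viewer.get_image('scene')[:,:,::-1][100:210,330:460]
w=viewer.get_image('wrist')[:,:,::-1][150:310,230:410]
cv2.imwrite('pics/g.png',np.hstack([cv2.resize(im,(473,400)),cv2.resize(w,(327,291))[:, :].copy() if 0 else cv2.resize(w,(327,400))]))
E
```

```text
clock: 4.7
tool_pos: [0.4835, -0.1922, 0.0301]
tcp_rot: [[0.096, -0.995, -0.0], [-0.995, -0.096, -0.0], [0.0, 0.0, -1.0]]
contact_force: [-0.5, 0.0, -0.5]
grip_width: -0.002
grasp_force: 0.0
clock: 4.95
tool_pos: [0.4833, -0.192, 0.0256]
tcp_rot: [[0.097, -0.995, -0.0], [-0.995, -0.097, -0.0], [-0.0, 0.0, -1.0]]
contact_force: [1.4, -0.3, -0.2]
grip_width: 0.003
grasp_force: 0.0
```

View pics/g.png

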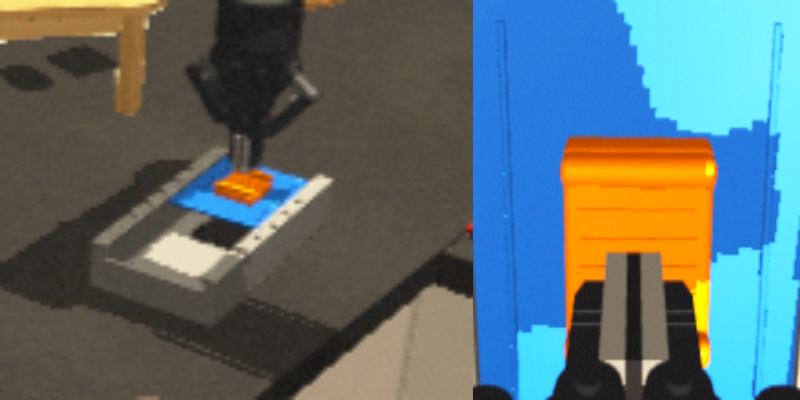

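The scene view shows the fingertips (crop 240,172) still about 12 mm above the tab (243,183), so the real tips sit about 34 mm short of the reported TCP. I'll carry on down by force.

```bash
python3 -m jog '[[0,[0,0,0.02],[0,0,0]],[0,[0,0,0.033],[0,0,0]],[0,[0,0,0.033],[0,0,0]]]'; for i in 1 2; do python3 -m jog '[[0,[0,0,0.01],[0,0,0]],[0,[0,0,0.01],[0,0,0]]]' | grep -E "pos|force"; done
```

```text
clock: 5.42
tool_pos: [0.4832, -0.192, 0.0155]
tcp_rot: [[0.097, -0.995, -0.001], [-0.995, -0.097, -0.0], [-0.0, 0.001, -1.0]]
contact_force: [-0.3, -0.5, -0.2]
grip_width: -0.003
grasp_force: 0.0
tool_pos: [0.4834, -0.192, 0.0128]
contact_force: [-0.8, -0.1, -0.3]
grasp_force: 0.0
tool_pos: [0.4838, -0.1921, 0.0103]
contact_force: [0.2, -0.0, 2.1]
grasp_force: 1.1
```

```bash
python3 -m jog '[[0,[0,0,0.01],[0,0,0]],[0,[0,0,0.01],[0,0,0]]]' | grep -E "pos|force";python3 -m jog '[[0,[0,0,0.007],[0,0,0]],[0,[0,0,0.007],[0,0,0]]]' | grep -E "pos|force"
```

```text
tool_pos: [0.4838, -0.1921, 0.0073]
contact_force: [0.4, 0.5, 2.8]
grasp_force: 1.8
tool_pos: [0.4839, -0.1921, 0.0054]
contact_force: [0.6, 0.4, 4.7]
grasp_force: 2.3
```

```bash
python3 -m jog '[[0,[-0.03,0,0.002],[0,0,0]],[0,[-0.08,0,0.002],[0,0,0]],[0,[-0.15,0,0.002],[0,0,0]],[0,[-0.22,0,0.002],[0,0,0]],[0,[-0.29,0,0.002],[0,0,0]],[0,[-0.345,0,0.002],[0,0,0]],[0,[-0.365,0,0.002],[0,0,0]],[0,[-0.365,0,0.002],[0,0,0]]]'
```

```text
clock: 7.42
tool_pos: [0.4737, -0.0824, 0.0053]
tcp_rot: [[0.098, -0.995, 0.002], [-0.995, -0.098, -0.0], [0.0, -0.002, -1.0]]
contact_force: [-0.3, 1.3, 7.5]
grip_width: 0.001
grasp_force: 3.7
```

```bash
python3 -m jog '[[0,[-0.01,0,0],[0,0,0]],[0,[-0.015,0,0],[0,0,0]],[0,[-0.015,0,0],[0,0,0]]]'|grep -E "pos|force"
python3 - <<'E'
from h import *
im=viewer.get_image('scene')[:,:,::-1][100:210,330:460]
w=viewer.get_image('wrist')[:,:,::-1][100:330,200:440]
cv2.imwrite('pics/i.png',np.hstack([cv2.resize(im,(382,400)) if 0 else cv2.resize(im,(382,400)),cv2.resize(w,(417,400))]))
E
```

```text
tool_pos: [0.4732, -0.0805, 0.0054]
contact_force: [3.3, -8.2, 4.5]
grasp_force: 6.6
```

View pics/i.png

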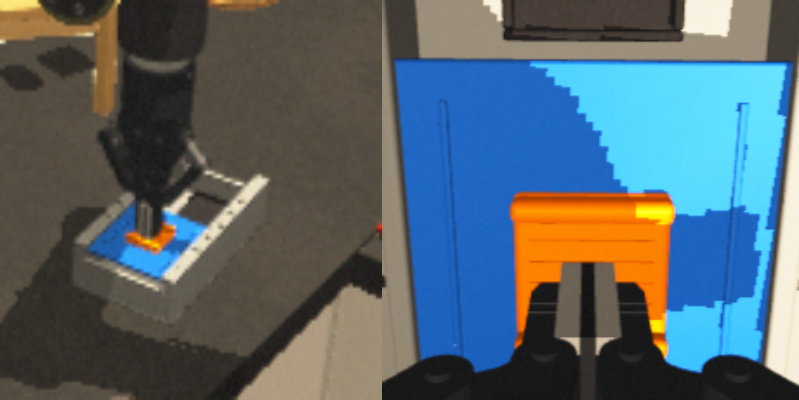

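The cover sits fully back against its stop, with the dark bed exposed at (210,205) left and (595,20) right. Now I release the tab, lift and head for the stone.

```bash
python3 -m jog '[[0,[0.006,0,0],[0,0,0]],[0,[0.006,0,-0.07],[0,0,0]],[0,[0.006,0,-0.25],[0,0,0]],[0.5,[-0.2,0.02,-0.45],[0,0,-0.11]],[1,[-0.4,0.05,-0.65],[0,0,-0.22]],[1,[-0.6,0.08,-0.7],[0,0,-0.33]],[1,[-0.8,0.1,-0.7],[0,0,-0.44]],[1,[-1,0.137,-0.7],[0,0,-0.55]]]'
python3 - <<'E'
from h import *
go([.39,.352,.2],down(-22.5))
E
```

```text
clock: 8.9
tool_pos: [0.4105, 0.1835, 0.2117]
tcp_rot: [[0.823, -0.568, -0.0], [-0.568, -0.823, 0.001], [-0.001, -0.0, -1.0]]
contact_force: [1.5, -0.6, -0.2]
grip_width: 1.002
grasp_force: 0.0
shift [-0.3756 -0.4233  0.0393] turn [-0.0002  0.0004 -0.1349]
```

```bash
python3 -m jog '[[1,[-0.19,-0.21,0.03],[0,0,-0.11]],[1,[-0.37,-0.42,0.03],[0,0,-0.135]],[1,[-0.37,-0.42,0.03],[0,0,-0.135]],[1,[-0.37,-0.42,0.03],[0,0,-0.135]]]' | grep -E "clock|pos"
python3 - <<'E'
from h import *
s=ctrl.sense();print(s['q'])
save('wrist','j0.png');a=cv2.imread('pics/j0.png')
print([(np.round(d['point'],4),round(d['p'],2),px('wrist',np.array(d['point']))) for d in models.spot_point('stone_mid','wrist')[:3]])
p=px('wrist',np.array([.455,.326,.07]));print(p)
u,v=[int(x) for x in p];u=min(max(u,100),540);v=min(max(v,100),300)
np.savetxt('crop.txt',[u-100,v-100])
cv2.imwrite('pics/j.png',np.hstack([cv2.resize(a,(320,200)).repeat(1,0) if 0 else cv2.copyMakeBorder(cv2.resize(a,(320,200)),0,280,0,0,cv2.BORDER_CONSTANT),cv2.resize(a[v-100:v+100,u-100:u+100],(480,480),interpolation=cv2.INTER_CUBIC)]))
for n in ['candle','tumbler','bottle','tealight']:
    d=models.spot_point(n,'top');print(n,d and np.round(d[0]['point'],3))
E
```

```text
clock: 9.4
tool_pos: [0.3912, 0.3503, 0.1998]
[ 6.37495730e+01 -8.81757435e+00 -5.22017499e+00 -8.28194715e-02
 -9.38764771e+01  3.61325495e+00]
[]
[314. 102.]
candle [0.598 0.152 0.002]
tumbler [ 0.395  0.515 -0.001]
bottle [0.562 0.565 0.003]
tealight [ 0.359  0.125 -0.002]
```

View pics/j.png

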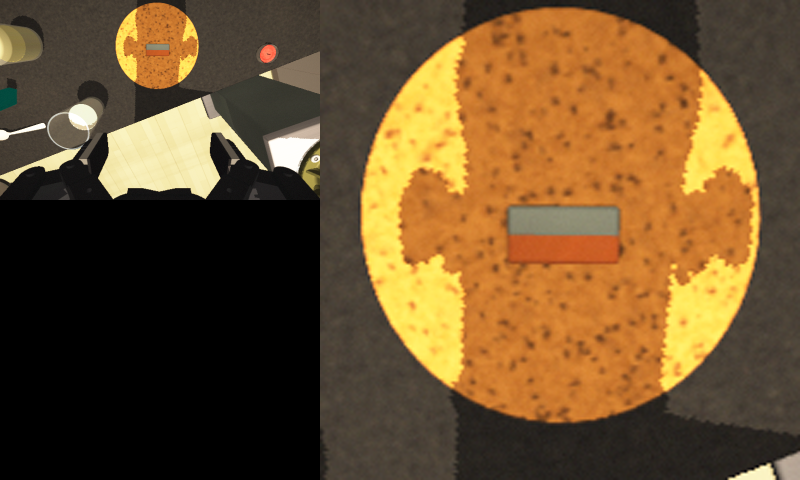

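The wrist view shows the stone's top face (grey far, red near) as a rectangle at crop (508–620, 207–262), squared up with the tool, near the mat's centre.

Run:
```python
from h import *
cu,cv=np.loadtxt('crop.txt')
P=lambda u,v:ray('wrist',((u-320)/2.4+cu,v/2.4+cv),.098)
c=P(564,234.5);a,b=P(508,235),P(620,235);d=b-a;print(c,np.linalg.norm(d),np.degrees(np.arctan2(d[1],d[0])),np.linalg.norm(P(564,207)-P(564,262)))
m=ray('wrist',((560-320)/2.4+cu,215/2.4+cv),.008);print('mat',m)
a=np.radians(-22.5);o=np.array([np.cos(a),np.sin(a),0]);up=np.array([0,0,1.])
R=np.c_[up,np.cross(o,up),o]
for z in (.17,.068): go(np.r_[c[:2],z]-.035*o,R)
```

```text
[0.45758006 0.32336678 0.098     ] 0.036140551678882464 -112.842860195964 0.017068946348208703
mat [0.4632512  0.32347916 0.008     ]
shift [ 0.1127 -0.0085  0.1095] turn [ 0.003   1.     -0.0035]
shift [ 0.1127 -0.0083  0.4495] turn [ 0.003   1.     -0.0035]
```

```bash
python3 -m jog '[[1,[0.05,-0.008,0],[0,0.11,0]],[1,[0.1,-0.008,0],[0,0.22,0]],[1,[0.11,-0.008,0.05],[0,0.33,0]],[1,[0.11,-0.008,0.1],[0,0.44,0]],[1,[0.11,-0.008,0.1],[0,0.55,0]],[1,[0.11,-0.008,0.1],[0,0.66,0]],[1,[0.11,-0.008,0.1],[0,0.77,0]],[1,[0.11,-0.008,0.1],[0,0.88,0]]]'
python3 - <<'E'
from h import *
print(np.round(ctrl.sense()['q'],1))
c=np.array([.4576,.3234])
a=np.radians(-22.7);o=np.array([np.cos(a),np.sin(a),0]);up=np.array([0,0,1.])
R=np.c_[up,np.cross(o,up),o]
for z in (.17,.068): go(np.r_[c[:2],z]-.035*o,R)
E
```

```text
clock: 10.7
tool_pos: [0.4241, 0.3379, 0.1735]
tcp_rot: [[0.168, -0.386, 0.907], [-0.073, -0.922, -0.379], [0.983, -0.003, -0.183]]
contact_force: [1.4, 0.6, 0.4]
grip_width: 0.999
grasp_force: 0.0
[ 90.8  -1.  -51.3  65.1 -96.3 -54. ]
shift [-0.0105  0.0016  0.0072] turn [ 0.0002  0.117  -0.0016]
shift [-0.3448  0.0024  0.0694] turn [ 0.0002  0.117  -0.0016]
```

```bash
python3 -m jog '[[0.7,[-0.05,0.002,0],[0,0.08,0]],[0.7,[-0.1,0.002,0],[0,0.117,0]],[0.7,[-0.2,0.002,0.03],[0,0.117,0]],[0.7,[-0.2,0.002,0.03],[0,0.117,0]]]'
python3 - <<'E'
from h import *
print(np.round(ctrl.sense()['q'],1))
c=np.array([.4576,.3234])
a=np.radians(-22.7);o=np.array([np.cos(a),np.sin(a),0]);up=np.array([0,0,1.])
R=np.c_[up,np.cross(o,up),o]
go(np.r_[c[:2],.068]-.035*o,R)
E
```

```text
clock: 11.2
tool_pos: [0.4222, 0.3369, 0.1109]
tcp_rot: [[0.005, -0.389, 0.921], [0.002, -0.921, -0.389], [1.0, 0.004, -0.004]]
contact_force: [-0.6, 0.6, 0.9]
grip_width: 0.704
grasp_force: 0.0
[ 90.4  13.8 -52.3  68.4 -99.  -67.6]
shift [-0.1431 -0.0045  0.0102] turn [0.0021 0.0023 0.0023]
```

```bash
python3 -m jog '[[0.7,[-0.1,-0.004,0.01],[0,0.002,0.002]],[0.7,[-0.143,-0.004,0.01],[0,0.002,0.002]],[0.7,[-0.143,-0.004,0.1],[0,0.002,0.002]],[0.7,[-0.143,-0.004,0.2],[0,0.002,0.002]],[0.7,[-0.143,-0.004,0.28],[0,0.002,0.002]],[0.7,[-0.143,-0.004,0.28],[0,0.002,0.002]],[0.7,[-0.143,-0.004,0.28],[0,0.002,0.002]]]'
python3 - <<'E'
from h import *
s=ctrl.sense();print(np.round(s['q'],1))
p=np.array(s['tool_pos']);R=np.array(s['tcp_rot'])
# offset of stone in tool frame
print((R.T@(np.array([.4576,.3234,.053])-p)).round(4))
d=models.spot_point('stone_mid','scene');print([(np.round(x['point'],3),x['p']) for x in d])
E
```

```text
clock: 12.08
tool_pos: [0.4994, 0.3072, 0.0697]
tcp_rot: [[-0.001, -0.388, 0.922], [-0.005, -0.922, -0.388], [1.0, -0.005, -0.001]]
contact_force: [-0.1, -0.3, -0.3]
grip_width: 0.699
grasp_force: 0.0
[ 75.5  17.8 -54.2  82.  -92.5 -72.5]
[-0.0167  0.0013 -0.0448]
[(array([0.458, 0.326, 0.051]), 0.97), (array([0.483, 0.661, 0.048]), 0.74)]
```

```bash
python3 -m jog '[[0.3,[0,0,0],[0,0,0]],[0.3,[0,0,0],[0,0,0]],[0.3,[0,0,0],[0,0,0]],[0.3,[0,0,0],[0,0,0]]]'
```

```text
clock: 12.62
tool_pos: [0.4993, 0.3073, 0.0689]
tcp_rot: [[-0.0, -0.387, 0.922], [-0.004, -0.922, -0.387], [1.0, -0.003, -0.001]]
contact_force: [-0.9, 0.8, 1.9]
grip_width: 0.403
grasp_force: 62.8
```

```bash
python3 -m jog '[[0.3,[0.06,0,0],[0,0,0]],[0.3,[0.1,0,-0.02],[0,-0.11,0]],[0.3,[0.1,0,-0.04],[0,-0.22,0]],[0.3,[0.1,0,-0.06],[0,-0.33,0]],[0.3,[0.1,0,-0.08],[0,-0.44,0]],[0.3,[0.05,0,-0.086],[0,-0.55,0]],[0.3,[0,0,-0.086],[0,-0.66,0]],[0.3,[-0.03,0,-0.086],[0,-0.77,0]]]'
python3 - <<'E'
from h import *
s=ctrl.sense();print(np.round(s['q'],1))
R=down(-22.7)
go([.4754,.317,.045],R);go([.4754,.317,-.02],R)
E
```

```text
clock: 13.62
tool_pos: [0.4747, 0.317, 0.059]
tcp_rot: [[0.865, -0.386, 0.321], [-0.364, -0.922, -0.13], [0.346, -0.004, -0.938]]
contact_force: [0.4, -0.9, -0.7]
grip_width: 0.406
grasp_force: 62.6
[ 67.3  -9.6 -30.5  21.6 -70.2  -7.6]
shift [-0.0142 -0.0006  0.0446] turn [-0.0024 -0.2249 -0.0007]
shift [-8.920e-02  2.000e-04  2.479e-01] turn [-0.0024 -0.2249 -0.0007]
```

```bash
python3 -m jog '[[0.3,[-0.005,0,0.02],[-0.001,-0.11,0]],[0.3,[-0.014,0,0.045],[-0.002,-0.225,0]],[0.3,[-0.014,0,0.045],[-0.002,-0.225,0]],[0.3,[-0.05,0,0.15],[-0.002,-0.225,0]],[0.3,[-0.089,0,0.248],[-0.002,-0.225,0]],[0.3,[-0.089,0,0.248],[-0.002,-0.225,0]]]'
python3 - <<'E'
from h import *
s=ctrl.sense();print(np.round(s['q'],1))
d=models.spot_point('stone_mid','scene');print([(np.round(x['point'],3),x['p']) for x in d])
E
```

```text
clock: 14.38
tool_pos: [0.4745, 0.3145, -0.0228]
tcp_rot: [[0.922, -0.388, 0.002], [-0.388, -0.922, -0.008], [0.005, 0.007, -1.0]]
contact_force: [0.4, 0.3, -0.3]
grip_width: 0.409
grasp_force: 62.5
[ 54.    2.7 -17.9   0.4 -69.7  13.1]
[(array([0.458, 0.326, 0.051]), 0.97), (array([0.483, 0.661, 0.048]), 0.74)]
```

```bash
for i in 1 2 3; do python3 -m jog '[[0.3,[0,0,0.006],[0,0,0]],[0.3,[0,0,0.006],[0,0,0]]]' | grep -E "pos|contact"; done
```

```text
tool_pos: [0.4773, 0.3173, -0.0197]
contact_force: [-0.3, 0.8, -0.8]
tool_pos: [0.477, 0.3166, -0.0227]
contact_force: [-0.9, 0.7, -0.8]
tool_pos: [0.4769, 0.3164, -0.0249]
contact_force: [-0.6, 0.1, -1.1]
```

```bash
for i in 1 2 3; do python3 -m jog '[[0.3,[0,0,0.006],[0,0,0]],[0.3,[0,0,0.006],[0,0,0]]]' | grep -E "pos|contact"; done
python3 - <<'E'
from h import *
viewer.get_image('scene')
d=models.spot_point('stone_mid','scene');print([(np.round(x['point'],3),x['p']) for x in d])
E
```

```text
tool_pos: [0.4768, 0.3164, -0.0268]
contact_force: [-0.9, -1.1, -0.7]
tool_pos: [0.4769, 0.3164, -0.0285]
contact_force: [-0.1, -0.1, -1.0]
tool_pos: [0.4772, 0.3166, -0.0291]
contact_force: [-2.6, -2.3, 5.0]
[(array([0.485, 0.662, 0.046]), 0.68), (array([0.463, 0.325, 0.017]), 0.6)]
```

```bash
python3 -m jog '[[0.6,[0,0,0],[0,0,0]],[0.65,[0,0,0],[0,0,0]],[0.65,[0,0,0],[0,0,0]],[0.65,[0,0,-0.1],[0,0,0]],[0.65,[-0.04,0,-0.2],[0,0,0]],[0.65,[-0.056,0,-0.2],[0,0,0]],[0.65,[-0.056,0,-0.2],[0,0,0]]]'|grep -E "clock|pos|contact|width"
python3 - <<'E'
from h import *
w=viewer.get_image('wrist')[:,:,::-1];cv2.imwrite('pics/k.png',w)
v=viewer.get_image('scene');viewer.get_image('top')
for cam in('scene','wrist','top'):
  d=models.spot_point('stone_mid',cam);print([(np.round(x['point'],3),x['p'],px(cam,x['point'])) for x in d])
s=ctrl.sense();print(s['tool_pos'])
E
```

```text
clock: 16.9
tool_pos: [0.4606, 0.3232, 0.0292]
contact_force: [0.1, -0.4, -1.3]
grip_width: 0.65
[(array([0.483, 0.66 , 0.048]), 0.77, array([193., 283.])), (array([0.461, 0.328, 0.013]), 0.66, array([298., 232.]))]
[(array([0.459, 0.32 , 0.022]), 0.95, array([325., 232.]))]
[(array([0.46 , 0.32 , 0.014]), 0.62, array([298., 214.])), (array([0.486, 0.657, 0.044]), 0.45, array([188., 205.]))]
[0.46104456 0.32279274 0.02907903]
```

```bash
python3 -m jog '[[0.65,[0,0,0.1],[0,0,0]],[0.65,[0,0,0.18],[0,0,0]],[0.65,[0,0,0.195],[0,0,0]],[0.65,[0,0,0.195],[0,0,0]],[0.3,[0,0,0.195],[0,0,0]],[0.3,[0,0,0.195],[0,0,0]],[0.3,[0,0,0.195],[0,0,0]],[0.3,[0,0,0.195],[0,0,0]]]'
python3 - <<'E'
from h import *
print(np.round(ctrl.sense()['q'],1))
E
```

```text
clock: 18.2
tool_pos: [0.4622, 0.3239, -0.027]
tcp_rot: [[0.922, -0.388, 0.008], [-0.388, -0.922, -0.001], [0.008, -0.002, -1.0]]
contact_force: [-1.2, 0.3, 5.9]
grip_width: 0.406
grasp_force: 62.8
[ 55.7   1.7 -19.4   0.4 -68.7  11.4]
```

```bash
python3 -m jog '[[0.3,[0,0,-0.1],[0,0,0]],[0.3,[0.05,0.1,-0.25],[0,0,0.06]],[0.3,[0.12,0.25,-0.4],[0,0,0.13]],[0.3,[0.2,0.42,-0.5],[0,0,0.2]],[0.3,[0.28,0.6,-0.5],[0,0,0.27]],[0.3,[0.366,0.78,-0.5],[0,0,0.345]]]' | grep -E "clock|pos|grasp"
python3 - <<'E'
from h import *
go([.482,-.18,.125],down(-84.5))
E
```

```text
clock: 18.95
tool_pos: [0.4707, 0.0637, 0.1225]
grasp_force: 62.1
shift [ 0.6798  0.446  -0.0069] turn [-0.0039 -0.0023  0.3382]
```

```bash
python3 -m jog '[[0.3,[0.15,0.1,0],[0,0,0.09]],[0.3,[0.3,0.2,0],[0,0,0.18]],[0.3,[0.4,0.3,0],[-0.002,-0.001,0.27]],[0.3,[0.457,0.328,0],[-0.004,-0.002,0.338]],[0.3,[0.457,0.328,0],[-0.004,-0.002,0.338]],[0.3,[0.457,0.328,0],[-0.004,-0.002,0.338]]]' | grep -E "clock|pos|grasp|rot"
python3 - <<'E'
from h import *
save('wrist','l.png',s=1.25)
for n in ('bed','case','tab_top'): print(n,[(np.round(d['point'],4),round(d['p'],2),px('wrist',d['point'])) for d in models.spot_point(n,'wrist')[:2]])
E
```

```text
clock: 19.7
tool_pos: [0.4721, -0.1032, 0.1221]
tcp_rot: [[0.101, -0.995, -0.001], [-0.995, -0.101, -0.001], [0.001, 0.002, -1.0]]
grasp_force: 62.1
bed [(array([ 0.4832, -0.1929,  0.0137]), 0.7, array([315.,  69.]))]
case [(array([ 0.4814, -0.1398,  0.0029]), 0.62, array([311., 137.]))]
tab_top []
```

View pics/l.png

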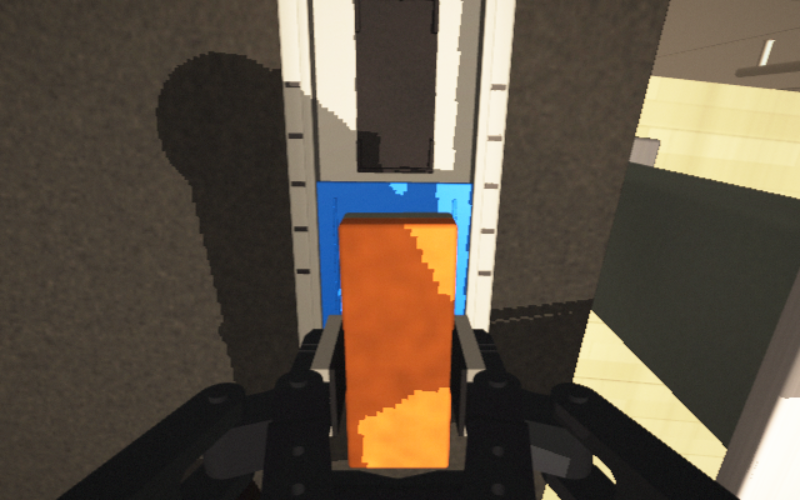

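The wrist view shows the stone held level (top face 340–456 × 222–467), and the bed ahead at columns 357–436 with its near end at row 172. Rail marks are at (298,184) and (490,186).

Run:
```python
from h import *
r=lambda u,v,z:ray('wrist',(u/1.25,v/1.25),z)
s=ctrl.sense();p=np.array(s['tool_pos']);R=np.array(s['tcp_rot'])
f=lambda q:((R.T@(q-p))*1e3).round(1)
print('marks',[f((r(a,b,.046)+r(c,d,.046))/2) for a,b,c,d in((292,84,498,87),(298,184,490,186),(303,271,484,273))],np.linalg.norm(r(292,84,.046)-r(498,87,.046)))
d=r(292,84,.046)+r(498,87,.046)-r(303,271,.046)-r(484,273,.046);print('yaw',np.degrees(np.arctan2(d[1],d[0])))
for v in(20,160): print('bed',f(r(357,v,.01)),f(r(436,v,.01)))
print('bedend',f(r(395,172,.008)),'cover edge',f(r(395,181,.04)))
c=[r(u,v,.175) for u,v in((340,222),(456,222),(450,467),(347,467))]
print('stone',[f(x) for x in c],f(np.mean(c,0)))
```

```text
marks [array([89.6, -1.3, 76.6]), array([35.4, -2. , 76.5]), array([-18.5,  -2.4,  76.4])] 0.11197222459454839
yaw -84.77875193902855
bed [127.9 -24.2 112.6] [127.9  22.8 112.7]
bed [ 45.8 -26.4 112.5] [ 45.9  25.1 112.5]
bedend [ 37.8  -1.7 114.5] cover edge [36.8 -1.5 82.5]
stone [array([ 45.4, -16.9, -52.5]), array([ 45.4,  17.3, -52.5]), array([-44.5,  18.8, -52.6]), array([-44.4, -18. , -52.7])] [  0.5   0.3 -52.6]
```

```bash
python3 -m jog '[[0.3,[0.15,-0.002,0],[0,0,0.005]],[0.3,[0.298,-0.0045,0],[0,0,0.005]],[0.3,[0.298,-0.0045,0.1],[0,0,0.005]],[0.3,[0.298,-0.0045,0.2],[0,0,0.005]],[0.3,[0.298,-0.0045,0.3],[0,0,0.005]],[0.3,[0.298,-0.0045,0.4],[0,0,0.005]],[0.3,[0.298,-0.0045,0.46],[0,0,0.005]],[0.3,[0.298,-0.0045,0.46],[0,0,0.005]]]'; python3 -m jog '[[0.3,[0,0,0.02],[0,0,0]],[0.3,[0,0,0.028],[0,0,0]],[0.3,[0,0,0.028],[0,0,0]]]' | grep -E "pos|contact"
```

```text
clock: 20.9
tool_pos: [0.4815, -0.1924, -0.0165]
tcp_rot: [[0.092, -0.996, -0.003], [-0.996, -0.092, -0.002], [0.001, 0.004, -1.0]]
contact_force: [0.1, -0.2, -0.2]
grip_width: 0.403
grasp_force: 62.1
tool_pos: [0.4825, -0.1927, -0.0234]
contact_force: [-0.5, -0.5, -1.1]
```

```bash
for i in 1 2 3; do python3 -m jog '[[0.3,[0,0,0.006],[0,0,0]],[0.3,[0,0,0.006],[0,0,0]]]' | grep -E "pos|contact"; done
```

```text
tool_pos: [0.4823, -0.1927, -0.0256]
contact_force: [-0.2, -0.4, -0.8]
tool_pos: [0.4825, -0.1927, -0.027]
contact_force: [-1.1, 2.0, 1.4]
tool_pos: [0.4826, -0.1928, -0.0271]
contact_force: [-8.0, 4.5, 13.3]
```

```bash
python3 -m jog '[[0.5,[0,0,-0.004],[0,0,0]],[0.55,[0,0,-0.004],[0,0,0]],[0.55,[0,0,-0.02],[0,0,0]],[0.55,[0,0,-0.15],[0,0,0]],[0.4,[-0.1,0,-0.3],[0,0,0]],[0,[-0.2,0,-0.45],[0,0,0]],[0,[-0.27,0,-0.5],[0,0,0]],[0,[-0.27,0,-0.5],[0,0,0]]]'
python3 - <<'E'
from h import *
im=viewer.get_image('wrist');cv2.imwrite('pics/m.png',im[:,:,::-1])
print([(np.round(d['point'],4),round(d['p'],2),px('wrist',d['point'])) for d in models.spot_point('stone_mid','wrist')[:2]])
hsv=cv2.cvtColor(im,cv2.COLOR_RGB2HSV)
# red-brown stone
m=((hsv[...,0]<16)&(hsv[...,1]>110)&(hsv[...,2]>60)).astype('uint8');m[200:]=0
n,l,st,ce=cv2.connectedComponentsWithStats(m);i=1+np.argmax(st[1:,4]);print(st[i],im[st[i][1]+20,st[i][0]+10])
pts=np.argwhere(l==i)[:,::-1].astype('f');b=cv2.boxPoints(cv2.minAreaRect(pts))
W=np.array([ray('wrist',x,.026) for x in b]);s=ctrl.sense()
R=np.array(s['tcp_rot']);print(((W-np.array([.4825,-.1927,0]))@R*1e3).round(1)[:,:2]);
C=W.mean(0);print(C)
E
```

```text
clock: 23.02
tool_pos: [0.476, -0.1108, 0.1225]
tcp_rot: [[0.093, -0.996, 0.002], [-0.996, -0.093, -0.001], [0.002, -0.002, -1.0]]
contact_force: [0.0, -0.2, -0.1]
grip_width: -0.002
grasp_force: 0.0
[(array([ 0.482 , -0.1952,  0.0215]), 0.68, array([318.,  79.]))]
[295  14  51 129 597] [255 171  63]
[[ 44.8 -15.6]
 [ 44.9  19.2]
 [-43.9  21.3]
 [-43.9 -17.3]]
[ 0.48070144 -0.19330791  0.026     ]
```

Run:
```python
from h import *
go([.4733,-.0855,.017],down(-84.6))
```

```text
shift [-0.0884 -0.0037  0.3433] turn [ 0.0012 -0.0009 -0.0016]
```

```bash
python3 -m jog '[[0,[-0.085,-0.004,0.1],[0,0,0]],[0,[-0.085,-0.004,0.25],[0,0,0]],[0,[-0.085,-0.004,0.33],[0,0,0]],[0,[-0.085,-0.004,0.35],[0,0,0]],[0,[-0.085,-0.004,0.365],[0,0,0]],[0,[-0.085,-0.004,0.375],[0,0,0]],[0,[-0.085,-0.004,0.382],[0,0,0]],[0,[-0.085,-0.004,0.382],[0,0,0]]]'
```

```text
clock: 24.12
tool_pos: [0.4743, -0.0869, 0.0069]
tcp_rot: [[0.091, -0.996, 0.0], [-0.996, -0.091, -0.003], [0.003, -0.0, -1.0]]
contact_force: [-0.7, -2.3, 4.3]
grip_width: 0.003
grasp_force: 2.0
```

```bash
python3 -m jog '[[0,[0,0,0.006],[0,0,0]],[0,[0.03,0,0.006],[0,0,0]],[0,[0.09,0,0.006],[0,0,0]],[0,[0.16,0,0.006],[0,0,0]],[0,[0.23,0,0.006],[0,0,0]],[0,[0.3,0,0.006],[0,0,0]],[0,[0.35,0,0.006],[0,0,0]],[0,[0.35,0,0.006],[0,0,0]]]';python3 -m jog '[[0,[0.01,0,0],[0,0,0]],[0,[0.015,0,0],[0,0,0]],[0,[0.015,0,0],[0,0,0]]]' | grep -E "pos|contact"
```

```text
clock: 25.12
tool_pos: [0.4838, -0.1921, 0.0053]
tcp_rot: [[0.09, -0.996, -0.0], [-0.996, -0.09, -0.003], [0.003, 0.0, -1.0]]
contact_force: [-1.3, -1.2, 6.8]
grip_width: -0.003
grasp_force: 3.4
tool_pos: [0.4842, -0.1947, 0.0052]
contact_force: [-3.4, 3.9, 8.2]
```

```bash
for i in 1 2; do python3 -m jog '[[0,[0.007,0,0],[0,0,0]],[0,[0.007,0,0],[0,0,0]]]' | grep -E "pos|contact"; done
```

```text
tool_pos: [0.4848, -0.1964, 0.0053]
contact_force: [-3.5, 5.8, 9.0]
tool_pos: [0.4853, -0.1983, 0.0052]
contact_force: [-0.4, 4.7, 7.9]
```

```bash
for i in 1 2; do python3 -m jog '[[0,[0.008,0,0],[0,0,0]],[0,[0.008,0,0],[0,0,0]]]' | grep -E "pos|contact"; done
python3 - <<'E'
from h import *
s=ctrl.sense();viewer.get_image('scene');im=viewer.get_image('wrist')
hsv=cv2.cvtColor(im,cv2.COLOR_RGB2HSV)
m=(hsv[...,0]>90)&(hsv[...,0]<130)&(hsv[...,1]>120)
c=m[:,300:340].sum(1);r=np.where(m.sum(1)>60)[0];print(r.min(),r.max())
print('far cover edge',ray('wrist',(318,r.min()),.04))
m=(hsv[...,0]<25)&(hsv[...,1]>180)&(hsv[...,2]>100);m[:,:250]=0;m[:,390:]=0
r=np.where(m.sum(1)>30)[0];print(r.min(),r.max(),[ray('wrist',(318,r.min()),z).round(4) for z in (.048,.054)])
E
```

```text
tool_pos: [0.4854, -0.1986, 0.0051]
contact_force: [-4.1, 16.5, 12.2]
tool_pos: [0.4855, -0.1988, 0.0051]
contact_force: [-6.6, 25.8, 15.8]
161 306
far cover edge [ 0.48993125 -0.24705603  0.04      ]
235 263 [array([ 0.4871, -0.2175,  0.048 ]), array([ 0.4874, -0.2201,  0.054 ])]
```

```bash
python3 -m jog '[[0,[-0.01,0,0],[0,0,0]],[0,[-0.01,0,-0.03],[0,0,0]],[0,[-0.01,0,-0.1],[0,0,0]],[0,[-0.01,0,-0.25],[0,0,0]],[0,[-0.2,0,-0.45],[0,0,0]],[0,[-0.3,0,-0.55],[0,0,0]],[0,[-0.3,0,-0.55],[0,0,0]],[0,[-0.3,0,-0.55],[0,0,0]]]'
python3 - <<'E'
from h import *
im=viewer.get_image('wrist');viewer.get_image('top');viewer.get_image('scene')
for cam in('wrist','top','scene'):
  for n in ('tab_top','stone_mid'): print(cam,n,[(np.round(d['point'],4),round(d['p'],2)) for d in models.spot_point(n,cam)[:2]])
hsv=cv2.cvtColor(im,cv2.COLOR_RGB2HSV)
m=(hsv[...,0]>90)&(hsv[...,0]<130)&(hsv[...,1]>120)
r=np.where(m[:,270:290].sum(1)>10)[0];print('cover near edge',r.max(),ray('wrist',(300,r.max()),.04))
m=(hsv[...,0]<30)&(hsv[...,1]>180)&(hsv[...,2]>100);m[:,:250]=0;m[:,390:]=0;m[200:]=0
q=np.argwhere(m);print(q.min(0),q.max(0),[ray('wrist',(330,v),.054).round(4) for v in (q.min(0)[0],q.max(0)[0])])
for n in ['candle','tumbler','bottle','tealight']:
    d=models.spot_point(n,'top');print(n,d and np.round(d[0]['point'],3))
E
```

```text
clock: 27.6
tool_pos: [0.4765, -0.1137, 0.1683]
tcp_rot: [[0.092, -0.996, -0.002], [-0.996, -0.092, -0.0], [0.0, 0.002, -1.0]]
contact_force: [0.2, -0.6, -0.1]
grip_width: 0.001
grasp_force: 0.0
wrist tab_top [(array([ 0.4801, -0.1933,  0.0435]), 0.84)]
wrist stone_mid []
top tab_top [(array([ 0.4816, -0.197 ,  0.0503]), 0.57), (array([ 0.4552,  0.3206, -0.    ]), 0.45)]
top stone_mid [(array([0.4857, 0.6565, 0.0449]), 0.47), (array([ 0.3935,  0.5155, -0.0016]), 0.28)]
scene tab_top [(array([ 0.4828, -0.1923,  0.0496]), 0.44)]
scene stone_mid [(array([0.4813, 0.6606, 0.0464]), 0.94), (array([ 0.4854, -0.1892,  0.015 ]), 0.39)]
cover near edge 150 [ 0.49424392 -0.13868284  0.04      ]
[ 56 295] [113 344] [array([ 0.4762, -0.216 ,  0.054 ]), array([ 0.4718, -0.1733,  0.054 ])]
candle []
tumbler [ 0.394  0.512 -0.002]
bottle [0.563 0.563 0.003]
tealight [ 0.362  0.124 -0.003]
```

```bash
python3 -c "
from station import hand_in
print(hand_in())"
```

```text
the job is handed in; nothing more can be done
None
```

The job is handed in at about 28 s on the robot's clock: the stone lies flat in the bed, the cover is pushed shut against its stop with the tab released, and the tumbler, bottle and tealight read where they were (the candle was not detected in the last check, and its surroundings were never approached).

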